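Set the photometer's wavelength and hold its shutter open

ROBOT

A 6-joint arm with a two-finger parallel gripper is mounted at the origin on a cart in front of the work surface, level with it; the furniture and walls round the work are solid. World frame = base frame: x ahead of the robot, y to its left, z up, the work surface at z = 0. Lengths are in m, angles in rad, forces in N, time in s.
With the tool pointing down it reaches from about 0.35 to 0.975 m from the base axis. Payload 4.9 kg.
Tool frame: the origin (TCP) lies midway between the tips of the shut fingers; the grasp point (between the pads) lies 19 mm behind it; z points along the fingers, y is the line along which they close (so a half turn about z gives the same grasp; the last joint's range is limited). The gripper opens to 85 mm and grips with 20 to 120 N. Pads are 22 mm wide; open, the fingers measure 114 mm over their backs; the gripper's body (76 mm by 85 mm) begins 54 mm behind the grasp point. The pads swing forward as they close: fully open they stand 13 mm farther back than shut.
Start: joints at [1.187, 0.053, 1.613, -0, 1.476, -0.119], TCP at [0.164, 0.603, 0.231] pointing down, gripper open.
Joint ranges: [-3.01, 3.01], [-1.01, 2.22], [0.06, 2.58], [-1.02, 4.17], [0.09, 2.62], [-3.14, 3.14]. Speed limits (rad/s): [2.57, 2.57, 3.14, 3.14, 3.14, 3.14].

INTERFACE

Orientations are given as a unit quaternion [w, x, y, z].
In Python, from plant import * gives the robot as it stands.
- The arm moves only by the tool jog_arm, never from a script. Its argument "targets" is a list of rows, each a list of 3 entries, a list of its own where there are three numbers: the shift along the tool's x, y, z in units of 25 mm (1.0 is 25 mm), then the turn, a rotation vector about the tool's x, y, z in units of 8 degrees (1.0 is 8 degrees), then the opening in per cent of the stroke, from 0 (shut) to 100 (fully open). A call has 1 to 8 rows; each row is the pose to reach, as a shift and turn from the pose commanded when the call began, along the tool's axes at that moment; what a row does not reach only later rows make up. A row lasts 1/8 s, in which the tool goes at most 62.5 mm and 10.7 degrees, less where a joint would pass 70% of its speed; a pose out of reach is approached as far as the arm can. A call with a gripper value outside its range is refused whole. The fingers move at their own pace and stop on an object; the grip force is fixed at half the most. Time passes only in rows, so rows that repeat a pose let the fingers close. It gives the time, the measured TCP pose, the force, the opening and the grip force at its end, in the units of the state.
- state(): the state, without advancing time (a new reading comes with each control period).
- grab_frame(name): name is "scene" or "top" or "wrist"; returns (picture, depth): 420x560x3 uint8, red, green, blue; 420x560 float32, m along the optical axis (not along the pixel's ray), 0 where there is no reading.
- camera_params(name): a dict with "fovy" (degrees; the focal length in pixels is half the picture's height over the tangent of half this angle, whatever the lens; pixels are square), "cx", "cy" (the principal point, pixels), "dist" ([k1, k2, p1, p2, k3] as OpenCV has them; the pictures are not rectified), "rvec" (rotation vector, rad) and "tvec" (3), from world to camera coordinates, as OpenCV has them; the wrist camera has in their place "hand_eye" (4x4, takes a point from camera to tool coordinates, whose origin is the TCP and whose axes are the flange's). Camera axes: x right, y down, z forward; pixel columns grow to the right and rows downward; lengths in m; the calibration is good to about 2 mm. A picture is of the moment at which its call begins: read the wrist's pose just before it. camera_params takes no time and is no camera call.
- job_done(): hands the job in; it is judged then, once.
The state is a dict: "time": time; "joint_pos": joint angles; "joint_vel": joint speeds; "joint_efforts": joint torques, N m; "tool_pos": TCP position; "tool_rot": TCP orientation; "contact_force": force on the tool from outside, world axes, zero at the start; "ft_torque": the same for the moment, N m; "gripper_width": opening from 0.0 (shut) to 1.0 (fully open); "grasp_force": force on a finger pad.
Only numpy, scipy, OpenCV 4.12 (cv2) and the standard library are available. Lean on these libraries where they do the work, as an engineer would, in place of code of your own. Each camera call takes 0.05 s, during which the arm holds its last target. There are 200 camera calls.

TASK

Turn the photometer's black round knob bit by bit until its sliding pointer points at the red marker (not the blue one), and let go of the knob. Only then press the yellow spring plunger half way down, so that the needle of the shutter dial stands in the green zone; keep it there for at least three seconds without ever pushing it on into the red zone, and finish while still holding it pressed in the green. Leave the vial, beaker, petri dish and tape roll beside the instrument where they are.

Things in the scene. Friction and masses are not known exactly. Their poses are not given: they have to be found in the camera images.
- photometer: White bench photometer, fixed to the bench, 200 (x) x 320 (y) x 66 mm high; origin under its centre on the bench, x to its back, y to its left, z up. On its flat top, in this frame (mm): knob axis at x -45, y +90; plunger axis at x -45, y -90; a low black sample cover (40 across, 9 high) between them at x -45, y 0; a shutter dial (100 across, 2 high) at x +35, y -90; a white scale 128 mm long along y, its middle at x +44, y +55, with the marker rail behind it.
- knob_grip (a point): Point on the axis of the black knob, where to grip it: a fluted upright cylinder 42 mm across, its underside 5 mm and its top 40 mm above the housing top; this point is 27 mm above the housing top (13 mm below the knob's top). It turns with the knob.
- knob_cap: The black knob itself; origin on its axis at its underside, z up; it turns with the knob and its white index line lies along its x axis.
- knob (a joint): Angle of the black knob, rad, 0 when its index line points to the instrument's back, growing clockwise seen from above, limits -2.9 and +2.9. Light friction (0.05 N m); it stays where it is left. Each rad clockwise moves the pointer 18 mm to the right (instrument's -y), anticlockwise to the left.
- pointer_tip (a point): Tip of the slim black sliding pointer (needle 26 mm long, 2 mm wide, along the instrument's x) over the white scale; it moves along the instrument's y, driven by the knob only.
- marker_red_tip (a point): Front tip of the red marker (finger 4 mm wide on a 12 mm wide clip) on the rail behind the scale, fixed during the job; its axes are the instrument's. The pointer is set when its tip has the same y as this tip in the instrument's frame, to within 3 mm. It stands 26 to 42 mm left or right of the scale's middle.
- marker_blue_tip (a point): The same for the blue marker, which stands on the other side of the scale's middle and is not wanted.
- plunger_top (a point): Centre of the flat top of the yellow plunger head: a disc 36 mm across and 10 mm thick on a steel stem, its top 38 mm above the housing top when free; it sinks straight down as it is pressed.
- plunger_head: The yellow plunger head itself; origin at the centre of its underside, z up.
- plunger (a joint): How far the plunger is pressed down, m: 0 free, 0.018 at its stop. A spring returns it: about 3 N to start it, 5.9 N at 6 mm, 7.2 N at half way (9 mm), 8.6 N at 12 mm, 11 N at the stop. Green zone: 6 to 12 mm; the red zone begins at 12 mm.
- shutter_needle (a joint): Angle of the black needle (40 mm long) on the shutter dial, rad, clockwise seen from above, 0.1 rad per mm of plunger travel: grey zone 0 to 0.6, green 0.6 to 1.2 (at 0.9 it points straight to the instrument's back), red 1.2 to 1.8.
- sample_vial_1: Clear glass vial with black cap, 27 mm across, 66 mm tall, standing on the bench left of the photometer; origin at the centre of its underside. Leave alone.
- beaker_small: Small glass beaker, 74 mm across, 87 mm tall, on the bench right of the photometer; origin at the centre of its underside. Leave alone.
- petri_1: Petri dish, 60 mm across, 14 mm high, on the bench right of the photometer; origin at the centre of its underside. Leave alone.
- tape_roll: Yellow roll of tape lying flat, 62 mm across, 18 mm high, on the bench left of the photometer; origin at the centre of its underside. Leave alone.

How it is judged:
By the outcome, as a careful person would: the job done as asked, in the order asked, and still so for the second after the job is handed in, while the arm keeps its last pose, push and grip.
It also fails if it takes over 70 s, if anything falls off the work surface, if the arm or the gripper's body presses on something with over 40 N, if the wrist force passes 120 N, or if a joint passes its speed limit or range.

## Working session

There is one attempt and no reset: what is moved stays moved. The work goes in short steps, Python scripts to look and compute and a tool call to move; the robot and the scene stay as the last step left them, time stands still between calls to the robot, and variables do not carry over. Pictures are saved under pics/ and viewed, at most 10 in all, crops included, and the job is handed in when it is done.

Besides the shell and the picture viewer there is one more tool, called in YAML: its name, and indented under it one key for each argument. jog_arm: Moves the arm, as the interface text tells. Its arguments: {"type":"object","properties":{"targets":{"type":"array"}},"required":["targets"]}

```bash
mkdir -p pics; ls
python3 - <<'E'
from plant import *
import cv2,numpy as np
print(state())
for n in("scene","top","wrist"):
    p,d=grab_frame(n); cv2.imwrite(f"pics/{n}0.png",p[:,:,::-1]); np.save(f"pics/{n}0.npy",d); print(n,camera_params(n))
E
```

```text
pics
{'time': 0.0, 'joint_pos': array([ 1.18699881e+00,  5.33578251e-02,  1.61429880e+00,  3.31081746e-05,
        1.47599141e+00, -1.18978324e-01]), 'joint_vel': array([ 0.00121303,  0.00033511, -0.00107745,  0.00011995,  0.00164526,
       -0.00063245]), 'joint_efforts': array([ 1.02257844e-03, -3.93672645e+01, -3.70182788e+01,  5.49893537e-05,
        6.96119983e-03, -1.39931394e-06]), 'tool_pos': array([0.16332737, 0.60263795, 0.23005955]), 'tool_rot': array([-2.71596409e-04,  1.32024530e-01,  9.91245917e-01, -9.91288372e-04]), 'contact_force': array([0.30169826, 0.67337858, 0.04939693]), 'ft_torque': array([ 0.00176246, -0.02608531,  0.03673627]), 'grasp_force': 0.0, 'gripper_width': 0.9959473365954566}
scene {'fovy': 54.9169312644653, 'cx': 282.8588690552924, 'cy': 216.23898449761433, 'dist': array([0.0069458, 0.       , 0.       , 0.       , 0.       ]), 'rvec': array([ 1.29488803, -2.34776114,  0.821125  ]), 'tvec': array([0.29796643, 0.4530434 , 0.5867061 ])}
top {'fovy': 57.235592300498844, 'cx': 275.5826250441058, 'cy': 215.31888032340896, 'dist': array([-0.07939484,  0.        ,  0.        ,  0.        ,  0.        ]), 'rvec': array([ 2.12339532, -2.14870605,  0.23971535]), 'tvec': array([-0.0290691 ,  0.57950417,  0.86797042])}
wrist {'fovy': 65.48345897513995, 'cx': 280.4678006398923, 'cy': 213.3654313787008, 'dist': array([-0.07203188,  0.        ,  0.        ,  0.        ,  0.        ]), 'hand_eye': array([[ 1.74059839e-03, -9.51868847e-01, -3.06500682e-01,
         7.84157761e-02],
       [ 9.99998485e-01,  1.66683230e-03,  5.02413284e-04,
        -5.26913236e-04],
       [ 3.26536839e-05, -3.06501092e-01,  9.51870306e-01,
        -1.42762721e-01],
       [ 0.00000000e+00,  0.00000000e+00,  0.00000000e+00,
         1.00000000e+00]])}
```

View pics/top0.png

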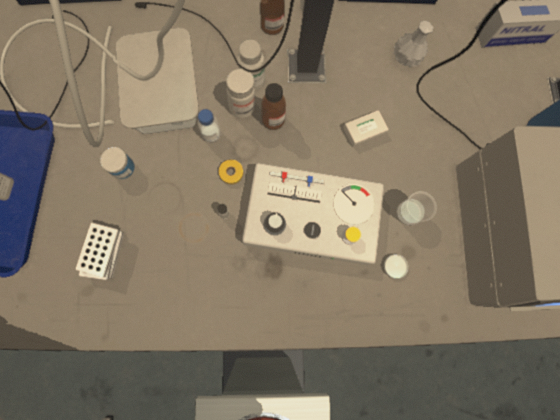

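View pics/scene0.png

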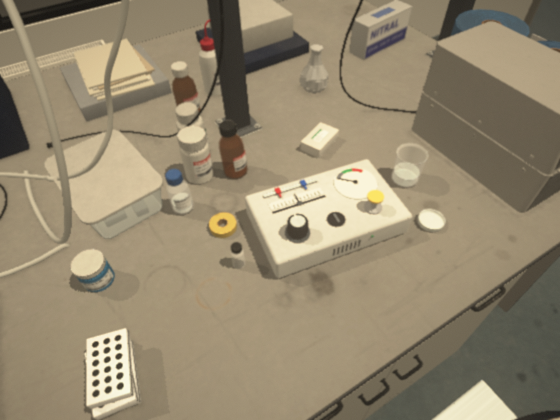

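The top view shows the photometer's corners near (256,164), (383,181), (375,262) and (244,243). The knob is at (275,224), the plunger at (353,234), and the red marker at (284,176), to the left of the blue one at (309,181).

```bash
cat > h.py <<'E'
from plant import *
import cv2,numpy as np
from scipy.spatial.transform import Rotation as R
def cam(n,s=None):
    c=camera_params(n); f=210/np.tan(np.radians(c["fovy"])/2)
    K=np.array([[f,0,c["cx"]],[0,f,c["cy"]],[0,0,1]])
    if n=="wrist":
        T=np.eye(4); q=s["tool_rot"]; T[:3,:3]=R.from_quat(q,scalar_first=True).as_matrix(); T[:3,3]=s["tool_pos"]
        W=T@c["hand_eye"]; Rm,o=W[:3,:3],W[:3,3]
    else:
        Rm=cv2.Rodrigues(c["rvec"])[0].T; o=-Rm@c["tvec"]
    return K,c["dist"],Rm,o
def on_plane(n,px,z,s=None):
    K,d,Rm,o=cam(n,s)
    u=cv2.undistortPoints(np.array(px,float).reshape(-1,1,2),K,d)[:,0]
    r=np.c_[u,np.ones(len(u))]@Rm.T
    return o+r*((z-o[2])/r[:,2])[:,None]
def project(n,P,s=None):
    K,d,Rm,o=cam(n,s)
    return cv2.projectPoints(np.array(P,float).reshape(-1,3),cv2.Rodrigues(Rm.T)[0],-Rm.T@o,K,d)[0][:,0]
def blobs(m,amin=8):
    n,_,st,c=cv2.connectedComponentsWithStats(m.astype(np.uint8)); return [(int(st[i,4]),c[i].round(1)) for i in range(1,n) if st[i,4]>=amin]
def hsv(p): return cv2.cvtColor(p,cv2.COLOR_RGB2HSV)
E
python3 - <<'E'
from h import *
p=cv2.imread("pics/top0.png")[:,:,::-1].copy(); H=hsv(p)
roi=np.zeros((420,560),bool); roi[155:275,235:395]=1
w=((H[...,1]<60)&(H[...,2]>150)&roi).astype(np.uint8)
w=cv2.morphologyEx(w,cv2.MORPH_CLOSE,np.ones((5,5)))
c=max(cv2.findContours(w,0,2)[0],key=cv2.contourArea); b=cv2.boxPoints(cv2.minAreaRect(c)); print(b)
print("box",on_plane("top",b,.066))
h,sat,v=H[...,0],H[...,1],H[...,2]
y=blobs((h>20)&(h<35)&(sat>120)&(v>120)&roi); print("yel",y)
print("red",blobs(((h<8)|(h>172))&(sat>120)&roi)); print("blue",blobs((h>100)&(h<130)&(sat>100)&roi))
print("dark",blobs((v<70)&roi))
print(on_plane("top",[x[1] for x in y],.104))
K=cam("top");print("cam o",K[3])
E
```

```text
[[242.20673 242.25253]
 [255.2099  161.93875]
 [386.27893 183.15945]
 [373.27576 263.47324]]
box [[ 0.51373343  0.04343875  0.066     ]
 [ 0.71020939  0.01215876  0.066     ]
 [ 0.65516764 -0.30856141  0.066     ]
 [ 0.45985285 -0.26369538  0.066     ]]
yel [(127, array([238. , 171.3])), (186, array([352.7, 233.9]))]
red [(36, array([283.9, 175.3])), (32, array([364.7, 191.7]))]
blue [(19, array([309.4, 178.9]))]
dark []
[[ 0.6746707   0.05146754  0.104     ]
 [ 0.52527561 -0.20910758  0.104     ]]
cam o [ 0.40431238 -0.00446036  0.96257693]
```

```bash
cat >> h.py <<'E'
def togo(xyz,yaw=None):
    s=state(); Rm=R.from_quat(s["tool_rot"],scalar_first=True).as_matrix()
    print("shift units",(Rm.T@(np.array(xyz)-s["tool_pos"])/.025).round(2),"yaw",round(np.arctan2(Rm[1,0],Rm[0,0])%(2*np.pi),3),"tilt",(Rm[:,2]).round(4))
    if yaw is not None:
        D=R.from_matrix(Rm).inv()*R.from_matrix([[np.cos(yaw),np.sin(yaw),0],[np.sin(yaw),-np.cos(yaw),0],[0,0,-1]])
        print("turn units",(np.degrees(D.as_rotvec())/8).round(2))
E
python3 -c "
from h import *
togo([.56,-.06,.23],2.97)"
```

```text
shift units [-22.25 -21.44   0.04] yaw 2.877 tilt [-6.0e-04 -1.4e-03 -1.0e+00]
turn units [-0.01 -0.   -0.67]
```

jog_arm:
  targets:
    - [[-22.25,-21.4,0],[0,0,-0.67],100]
    - [[-22.25,-21.4,0],[0,0,-0.67],100]
    - [[-22.25,-21.4,0],[0,0,-0.67],100]
    - [[-22.25,-21.4,0],[0,0,-0.67],100]
    - [[-22.25,-21.4,0],[0,0,-0.67],100]
    - [[-22.25,-21.4,0],[0,0,-0.67],100]
    - [[-22.25,-21.4,0],[0,0,-0.67],100]
    - [[-22.25,-21.4,0],[0,0,-0.67],100]

```text
time: 1.15
tool_pos: [0.4212, 0.1725, 0.2313]
tool_rot: [0.0, 0.085, 0.996, 0.0]
contact_force: [0.3, 0.7, -0.7]
gripper_width: 1.006
grasp_force: 0.0
```

```bash
python3 -c "
from h import *
togo([.56,-.06,.23],2.97)"
```

```text
shift units [-7.05 -8.22  0.05] yaw 2.97 tilt [ 6.e-04  3.e-04 -1.e+00]
turn units [0. 0. 0.]
```

jog_arm:
  targets:
    - [[-7,-8.2,0],[0,0,0],100]
    - [[-7,-8.2,0],[0,0,0],100]
    - [[-7,-8.2,0],[0,0,0],100]
    - [[-7,-8.2,0],[0,0,0],100]
    - [[-7,-8.2,0],[0,0,0],100]
    - [[-7,-8.2,0],[0,0,0],100]
    - [[-7,-8.2,0],[0,0,0],100]

```text
time: 2.02
tool_pos: [0.5576, -0.0561, 0.2311]
tool_rot: [-0.0, 0.085, 0.996, 0.0]
contact_force: [-0.4, -0.4, 1.6]
gripper_width: 0.996
grasp_force: 0.0
```

Run:
```python
from h import *
import pickle
s=state(); p,d=grab_frame("wrist"); cv2.imwrite("pics/w1.png",p[:,:,::-1]); pickle.dump((s,p,d),open("w1.pkl","wb")); print(s["tool_pos"])
```

```text
[ 0.55757095 -0.05611799  0.23106723]
```

View pics/w1.png

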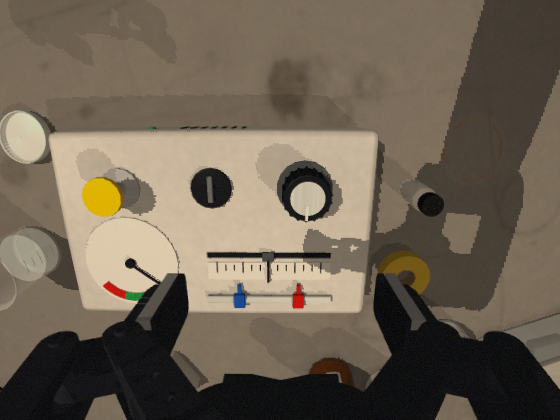

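The wrist view is upside down, so the instrument's back is at the bottom. The knob's silver top is at (308,197), the plunger at (101,197), the pointer tip at (268,281), the red finger at (298,290) and the blue at (240,290).

```bash
cat >> h.py <<'E'
def look(name,s,p):
    H=hsv(p); h,sat,v=[H[...,i] for i in range(3)]
    return dict(red=blobs(((h<6)|(h>174))&(sat>180)&(v>90)),blue=blobs((h>100)&(h<130)&(sat>130)&(v>60)),yel=blobs((h>20)&(h<30)&(sat>170)&(v>120),60))
E
python3 - <<'E'
from h import *
import pickle
s,p,d=pickle.load(open("w1.pkl","rb"))
L=look("wrist",s,p); print(L)
H=hsv(p); v=H[...,2]
roi=np.zeros(v.shape,bool); roi[165:215,280:335]=1
g=(v>110)&roi&(H[...,1]<60)
# knob silver top
m=np.zeros_like(roi); m[170:220,285:330]=1
cv2.imwrite("pics/crop.png",cv2.resize(p[160:320,190:345,::-1],None,fx=3.6,fy=3.6,interpolation=cv2.INTER_CUBIC))
for px,z in[((308,197),.106),((101,197),.104),((211,188),.075),((298,285),.07),((240,285),.07),((268,281),.07),((132,264),.068)]:
    print(px,on_plane("wrist",[px],z,s)[0].round(4))
c=on_plane("wrist",[(53,132),(377,131),(364,312),(84,309)],.066,s); print(c.round(4))
E
```

```text
{'red': [(157, array([114.6, 289.7])), (180, array([297.9, 298.6]))], 'blue': [(181, array([239.1, 298.6]))], 'yel': [(1185, array([101.2, 196.7]))]}
(308, 197) [ 0.5546 -0.0323  0.106 ]
(101, 197) [ 0.5246 -0.2099  0.104 ]
(211, 188) [ 0.5392 -0.1196  0.075 ]
(298, 285) [ 0.6579 -0.0547  0.07  ]
(240, 285) [ 0.6477 -0.1151  0.07  ]
(268, 281) [ 0.6479 -0.0851  0.07  ]
(132, 264) [ 0.6062 -0.2234  0.068 ]
[[ 0.4609 -0.2603  0.066 ]
 [ 0.5138  0.0416  0.066 ]
 [ 0.7068  0.0124  0.066 ]
 [ 0.6528 -0.299   0.066 ]]
```

View pics/crop.png

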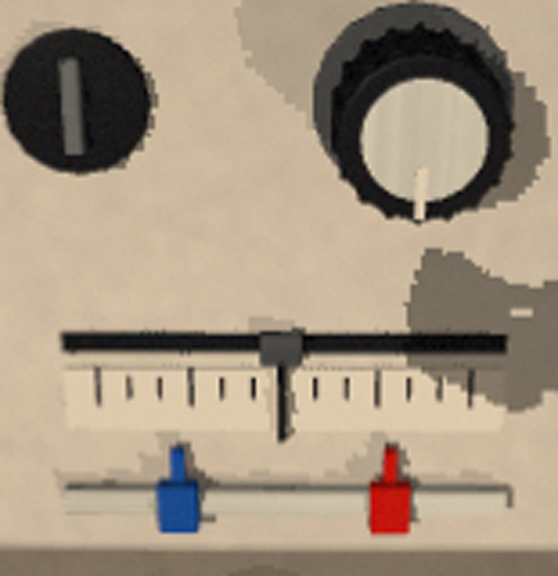

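The crop puts the pointer tip at (283,438) and the red tip at (391,447). Red is therefore about 31.5 mm to the left, which needs about 1.75 rad anticlockwise.

```bash
python3 -c "
from h import *
togo([.5546,-.0323,.076],2.37)"
```

```text
shift units [0.27 0.91 6.21] yaw 2.972 tilt [-3.e-04  4.e-04 -1.e+00]
turn units [ 0.   -0.    4.31]
```

jog_arm:
  targets:
    - [[0.27,0.91,0],[0,0,1.3],100]
    - [[0.27,0.91,0.5],[0,0,2.6],100]
    - [[0.27,0.91,1.5],[0,0,3.9],100]
    - [[0.27,0.91,2.5],[0,0,4.3],100]
    - [[0.27,0.91,3],[0,0,4.3],100]
    - [[0.27,0.91,3],[0,0,4.3],100]

```text
time: 2.82
tool_pos: [0.5546, -0.033, 0.1555]
tool_rot: [-0.001, 0.375, 0.927, -0.0]
contact_force: [-0.3, -0.5, 0.3]
gripper_width: 0.996
grasp_force: 0.0
```

Run:
```python
from h import *
s=state(); p,d=grab_frame("wrist"); cv2.imwrite("pics/w2.png",p[:,:,::-1])
togo([.5546,-.0323,.076],2.37)
print(project("wrist",[.5546,-.0323,.106],s))
```

```text
shift units [0.05 0.01 3.23] yaw 2.371 tilt [ 4.e-04 -0.e+00 -1.e+00]
turn units [0.   0.   0.01]
[[281.74986433 237.20952025]]
```

View pics/w2.png

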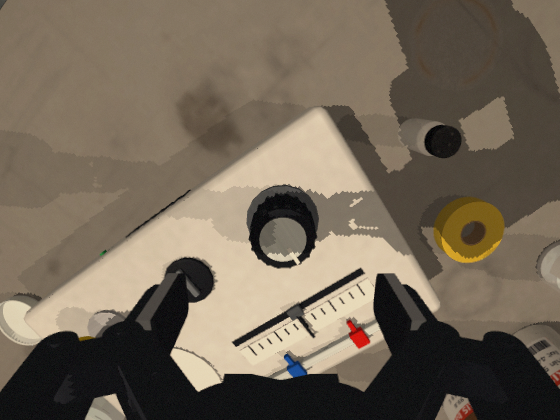

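The knob's top is at (283,238), matching the predicted (282,237), so the tool is centred and I'm going down to grip.

jog_arm:
  targets:
    - [[0.05,0,1.6],[0,0,0],100]
    - [[0.05,0,3.2],[0,0,0],100]
    - [[0.05,0,3.2],[0,0,0],60]
    - [[0.05,0,3.2],[0,0,0],30]
    - [[0.05,0,3.2],[0,0,0],30]
    - [[0.05,0,3.2],[0,0,0],30]
    - [[0.05,0,3.2],[0,0,0],30]
    - [[0.05,0,3.2],[0,0,0],30]

```text
time: 3.88
tool_pos: [0.5566, -0.0332, 0.0796]
tool_rot: [0.002, 0.376, 0.927, 0.001]
contact_force: [-1.4, 1.8, 5.5]
gripper_width: 0.477
grasp_force: 60.8
```

jog_arm:
  targets:
    - [[0,0,0],[0,0,-1.25],30]
    - [[0,0,0],[0,0,-2.5],30]
    - [[0,0,0],[0,0,-3.75],30]
    - [[0,0,0],[0,0,-5],30]
    - [[0,0,0],[0,0,-6.25],30]
    - [[0,0,0],[0,0,-7.5],30]
    - [[0,0,0],[0,0,-8.75],30]
    - [[0,0,0],[0,0,-10],30]

```text
time: 4.88
tool_pos: [0.5567, -0.032, 0.0796]
tool_rot: [0.003, -0.31, 0.951, 0.0]
contact_force: [0.6, 5.4, 6.7]
gripper_width: 0.475
grasp_force: 61.2
```

Run:
```python
from h import *
s=state(); a=grab_frame("top")[0]; b=grab_frame("scene")[0]; w=grab_frame("wrist")[0]
f=lambda q,x,y:cv2.resize(q[y:y+100,x:x+130,::-1],(390,300),interpolation=cv2.INTER_CUBIC)
o=np.vstack([np.hstack([f(a,255,150),f(b,245,160)]),np.hstack([cv2.resize(w[...,::-1],(390,292)),np.zeros((292,390,3),np.uint8)])]); cv2.imwrite("pics/m3.png",o); togo(s["tool_pos"])
```

```text
shift units [-0.  0.  0.] yaw 3.767 tilt [ 0.005   0.0021 -1.    ]
```

View pics/m3.png

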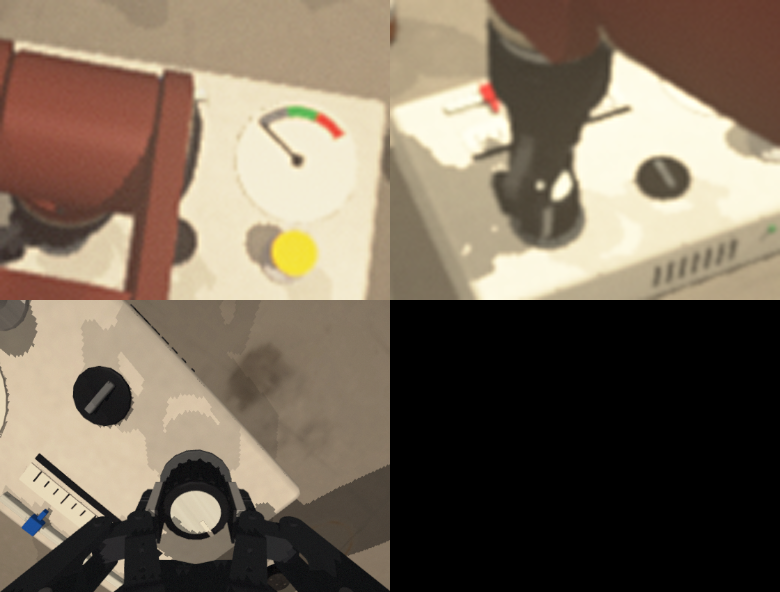

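The wrist panel shows the knob's index line still at the same angle to the fingers as before, about (208,527) from centre (195,512), so it hasn't slipped. The pointer is hidden. I'll turn the remaining 20°, let go and look.

jog_arm:
  targets:
    - [[0,0,0],[0,0,-1.25],30]
    - [[0,0,0],[0,0,-2.5],30]
    - [[0,0,0],[0,0,-2.5],30]
    - [[0,0,0],[0,0,-2.5],100]
    - [[0,0,0],[0,0,-2.5],100]
    - [[0,0,0],[0,0,-2.5],100]
    - [[0,0,-2],[0,0,-2.5],100]
    - [[0,0,-4],[0,0,-2.5],100]

```text
time: 6.02
tool_pos: [0.5537, -0.0331, 0.1764]
tool_rot: [-0.001, -0.468, 0.884, 0.001]
contact_force: [1.5, -0.8, 1.2]
gripper_width: 0.999
grasp_force: 0.0
```

```bash
python3 -c "
from h import *
togo([.56,-.06,.20],2.97)"
```

```text
shift units [ 0.75 -0.81 -0.94] yaw 4.115 tilt [-2.3e-03  3.0e-04 -1.0e+00]
turn units [ 0.01 -0.02  8.2 ]
```

jog_arm:
  targets:
    - [[0.75,-0.8,-1.5],[0,0,1.3],100]
    - [[0.75,-0.8,-1.5],[0,0,2.6],100]
    - [[0.75,-0.8,-1.5],[0,0,3.9],100]
    - [[0.75,-0.8,-1.5],[0,0,5.2],100]
    - [[0.75,-0.8,-1.5],[0,0,6.5],100]
    - [[0.75,-0.8,-1.5],[0,0,7.8],100]
    - [[0.75,-0.8,-1.5],[0,0,8.2],100]
    - [[0.75,-0.8,-1.5],[0,0,8.2],100]

```text
time: 7.02
tool_pos: [0.5604, -0.0599, 0.2136]
tool_rot: [-0.0, 0.085, 0.996, -0.0]
contact_force: [-0.2, -0.2, 0.2]
gripper_width: 0.998
grasp_force: 0.0
```

Run:
```python
from h import *
s=state(); p,d=grab_frame("wrist"); print(look("wrist",s,p))
import pickle; pickle.dump((s,p,d),open("w4.pkl","wb"))
c=project("wrist",[.652,-.07,.07],s)[0].astype(int); y,x=max(c[1]-80,0),c[0]-95; print(x,y)
cv2.imwrite("pics/c4.png",cv2.resize(p[y:y+130,x:x+190,::-1],None,fx=4,fy=4,interpolation=cv2.INTER_CUBIC))
togo([.5249,-.2095,.13])
```

```text
{'red': [(173, array([109.4, 295.6])), (207, array([302.2, 304.8]))], 'blue': [(206, array([240.5, 304.9]))], 'yel': [(1338, array([ 93.8, 198.4]))]}
191 208
shift units [ 0.38 -6.14  3.34] yaw 2.971 tilt [-4.e-04  0.e+00 -1.e+00]
```

View pics/c4.png

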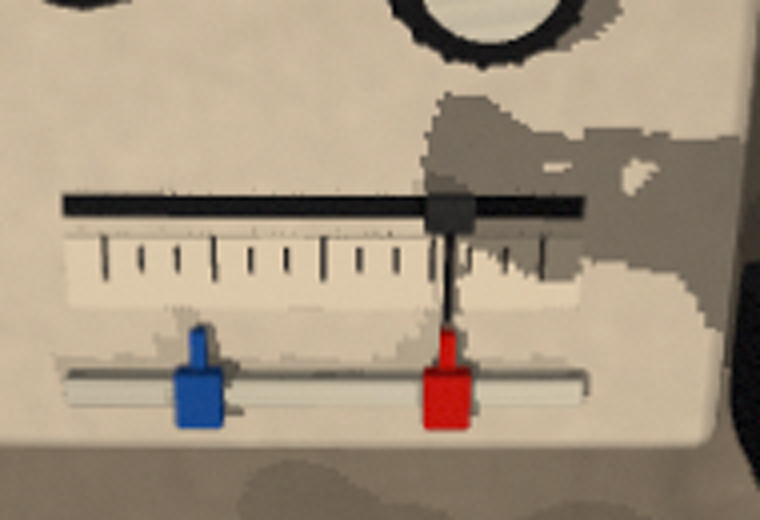

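The crop shows the pointer tip at (448,318), right on the red finger's tip at (448,330), so the pointer is set and the knob is released. Next I'll shut the fingers and move over the plunger.

jog_arm:
  targets:
    - [[0.2,-2,0],[0,0,0],0]
    - [[0.38,-4,0],[0,0,0],0]
    - [[0.38,-6.15,0],[0,0,0],0]
    - [[0.38,-6.15,1.5],[0,0,0],0]
    - [[0.38,-6.15,3.3],[0,0,0],0]
    - [[0.38,-6.15,3.3],[0,0,0],0]
    - [[0.38,-6.15,3.3],[0,0,0],0]
    - [[0.38,-6.15,3.3],[0,0,0],0]

```text
time: 8.07
tool_pos: [0.5265, -0.2103, 0.1342]
tool_rot: [0.002, 0.085, 0.996, -0.001]
contact_force: [-0.2, -0.9, -0.4]
gripper_width: -0.002
grasp_force: 0.0
```

Run:
```python
from h import *
togo([.5249,-.2095,.105]); s=state(); print(s["tool_pos"],s["contact_force"],s["gripper_width"])
```

```text
shift units [0.07 0.02 1.17] yaw 2.971 tilt [ 0.0039 -0.0022 -1.    ]
[ 0.52648992 -0.21029966  0.13415742] [-0.16071749 -0.90428243 -0.41557584] -0.002462406910091088
```

jog_arm:
  targets:
    - [[0,0,0.4],[0,0,0],0]
    - [[0,0,0.8],[0,0,0],0]
    - [[0,0,1.0],[0,0,0],0]
    - [[0,0,1.1],[0,0,0],0]
    - [[0,0,1.1],[0,0,0],0]
    - [[0,0,1.1],[0,0,0],0]

```text
time: 8.82
tool_pos: [0.5253, -0.2099, 0.1041]
tool_rot: [0.001, 0.086, 0.996, -0.0]
contact_force: [-0.5, -0.6, 0.8]
gripper_width: -0.002
grasp_force: 0.0
```

Now at about contact height. I'll press 6 mm and check.

jog_arm:
  targets:
    - [[0,0,0.08],[0,0,0],0]
    - [[0,0,0.16],[0,0,0],0]
    - [[0,0,0.24],[0,0,0],0]
    - [[0,0,0.24],[0,0,0],0]
    - [[0,0,0.24],[0,0,0],0]

```text
time: 9.45
tool_pos: [0.5253, -0.2099, 0.0983]
tool_rot: [0.0, 0.086, 0.996, -0.0]
contact_force: [-1.1, 0.4, 4.7]
gripper_width: 0.001
grasp_force: 2.6
```

jog_arm:
  targets:
    - [[0,0,0.05],[0,0,0],0]
    - [[0,0,0.1],[0,0,0],0]
    - [[0,0,0.14],[0,0,0],0]
    - [[0,0,0.14],[0,0,0],0]
    - [[0,0,0.14],[0,0,0],0]

```text
time: 10.07
tool_pos: [0.5253, -0.2099, 0.095]
tool_rot: [0.0, 0.085, 0.996, -0.0]
contact_force: [-2.0, 0.7, 6.5]
gripper_width: -0.001
grasp_force: 3.2
```

Run:
```python
from h import *
s=state(); p=grab_frame("wrist")[0]; a=grab_frame("top")[0]; print(state()["contact_force"])
f=[cv2.resize(p[170:,80:400,::-1],(384,300)),cv2.resize(a[165:265,300:428,::-1],(384,300),interpolation=cv2.INTER_CUBIC)]
cv2.imwrite("pics/m5.png",np.hstack(f))
```

```text
[-1.68183932  1.06732979  6.04398534]
```

View pics/m5.png

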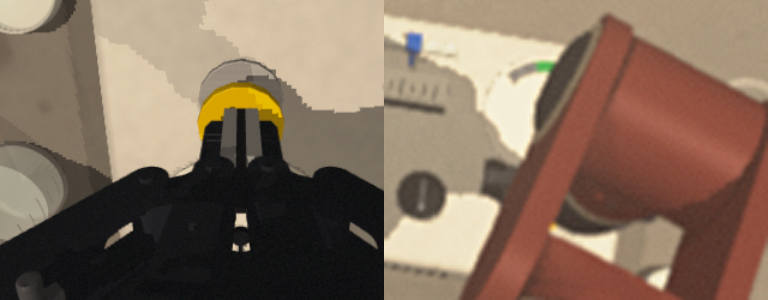

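The fingers press centrally on the yellow head, but the arm hides the dial from the top camera. I'll check the needle from the scene camera.

Run:
```python
from h import *
p=grab_frame("scene")[0]
cv2.imwrite("pics/m6.png",cv2.resize(p[150:240,270:420,::-1],None,fx=5,fy=5,interpolation=cv2.INTER_CUBIC))
```

```text
(no output)
```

View pics/m6.png

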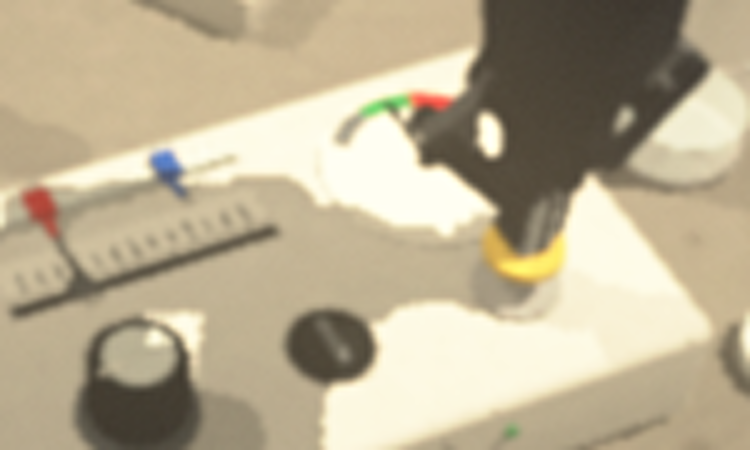

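In the scene view the needle tip is at about (393,107), near the middle of the green arc (365–412). The pointer is still on red. I'll hold here for more than three seconds.

jog_arm:
  targets:
    - [[0,0,0],[0,0,0],0]
    - [[0,0,0],[0,0,0],0]
    - [[0,0,0],[0,0,0],0]
    - [[0,0,0],[0,0,0],0]
    - [[0,0,0],[0,0,0],0]
    - [[0,0,0],[0,0,0],0]
    - [[0,0,0],[0,0,0],0]
    - [[0,0,0],[0,0,0],0]

```text
time: 11.22
tool_pos: [0.5253, -0.2099, 0.0951]
tool_rot: [0.0, 0.086, 0.996, -0.0]
contact_force: [-1.1, 0.2, 6.1]
gripper_width: -0.002
grasp_force: 3.2
```

jog_arm:
  targets:
    - [[0,0,0],[0,0,0],0]
    - [[0,0,0],[0,0,0],0]
    - [[0,0,0],[0,0,0],0]
    - [[0,0,0],[0,0,0],0]
    - [[0,0,0],[0,0,0],0]
    - [[0,0,0],[0,0,0],0]
    - [[0,0,0],[0,0,0],0]
    - [[0,0,0],[0,0,0],0]

```text
time: 12.22
tool_pos: [0.5253, -0.2099, 0.095]
tool_rot: [0.0, 0.086, 0.996, -0.0]
contact_force: [-2.0, 1.1, 6.6]
gripper_width: -0.001
grasp_force: 3.2
```

jog_arm:
  targets:
    - [[0,0,0],[0,0,0],0]
    - [[0,0,0],[0,0,0],0]
    - [[0,0,0],[0,0,0],0]
    - [[0,0,0],[0,0,0],0]
    - [[0,0,0],[0,0,0],0]
    - [[0,0,0],[0,0,0],0]
    - [[0,0,0],[0,0,0],0]
    - [[0,0,0],[0,0,0],0]

```text
time: 13.22
tool_pos: [0.5253, -0.2099, 0.095]
tool_rot: [0.0, 0.086, 0.996, -0.0]
contact_force: [-1.4, 0.0, 6.9]
gripper_width: -0.0
grasp_force: 3.2
```

jog_arm:
  targets:
    - [[0,0,0],[0,0,0],0]
    - [[0,0,0],[0,0,0],0]
    - [[0,0,0],[0,0,0],0]
    - [[0,0,0],[0,0,0],0]
    - [[0,0,0],[0,0,0],0]
    - [[0,0,0],[0,0,0],0]
    - [[0,0,0],[0,0,0],0]
    - [[0,0,0],[0,0,0],0]

```text
time: 14.22
tool_pos: [0.5253, -0.2099, 0.0951]
tool_rot: [0.0, 0.085, 0.996, -0.0]
contact_force: [-0.4, 0.8, 7.2]
gripper_width: 0.002
grasp_force: 3.2
```

Run:
```python
from h import *
p=grab_frame("scene")[0]
cv2.imwrite("pics/m7.png",cv2.resize(p[160:190,325:375,::-1],None,fx=14,fy=14,interpolation=cv2.INTER_CUBIC)); print(state()["time"])
# dial frame check: where would the needle tip stand at given travel (mm)
c=np.array([.6062,-.2234]); X=np.array([.985,-.173]); Y=np.array([.173,.985])
for mm in (0,6,7.5,9,10.5,12): 
    t=mm*.1-.9; q=c+.04*(np.cos(t)*X-np.sin(t)*Y); print(mm,((project("scene",[*q,.069])[0]-[325,160])*14).round())
```

```text
14.275
0 [177. 251.]
6 [245. 166.]
7.5 [272. 151.]
9 [302. 140.]
10.5 [335. 132.]
12 [370. 128.]
```

View pics/m7.png

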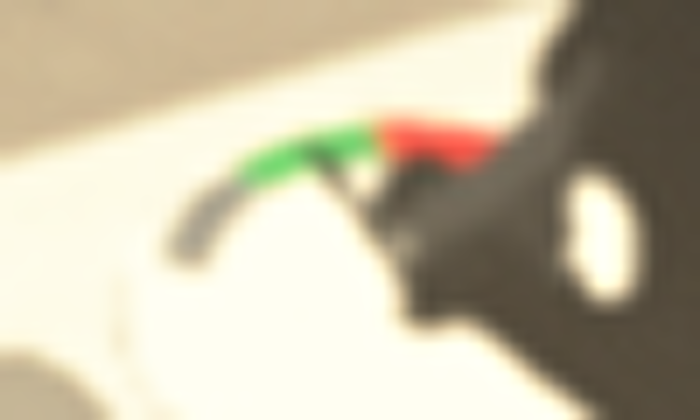

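The needle tip is at about (315,148), in the middle of the green arc (240–375). That fits a travel of about 9 mm, and it has held there for over 4 s. Handing in.

```bash
python3 -c "
from plant import *
print(job_done())"
```

```text
the job is handed in; nothing more can be done
None
```

The job is handed in: the pointer was set on the red marker and the knob released, then the plunger was pressed about half way and held in the green for over 4 s, still pressed at hand-in; the vial, beaker, petri dish and tape roll were not touched.

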